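Make up two speedometer repair kits

TASK

Make up the two repair kits from the parts on the gridded mat: the three-bay tray must end with one brass bezel ring, one bearing bracket and one square drive shaft, and the two-bay tray with one bearing bracket and one square drive shaft, one part to a bay, flat on the bay's floor the same way up as they lie now. One part is already in the three-bay tray, so do not add a second of its kind. Leave the spare ring where it is on the mat.

Things in the scene. Friction and masses are not known exactly. Their poses are not given: they have to be found in the camera images.
- tray_three: white kit tray fixed to the bench, 244 by 84 mm, 12 mm high: floor 4 mm thick, walls and dividers 4 mm thick, 8 mm above the floor. Three square bays of 76 by 76 mm in a row, centres at x = -80, 0 and +80 mm, y = 0. Origin: centre of its underside, on the bench top; x along its length, z up. One bay already holds a part.
- tray_two: white kit tray fixed to the bench, 164 by 84 mm, 12 mm high: floor 4 mm thick, walls and dividers 4 mm thick, 8 mm above the floor. Two square bays of 76 by 76 mm in a row, centres at x = -40 and +40 mm, y = 0. Origin: centre of its underside, on the bench top; x along its length, z up. Empty at the start.
- ring_1: brass bezel ring (short plain tube) standing on its flat end, outer diameter 44 mm, bore 32 mm, 24 mm high, 130 g. Origin: centre of the underside; z up along its axis. Both rings are alike. Starts on the gridded mat (4 mm thick), or in the three-bay tray.
- ring_2: brass bezel ring (short plain tube) standing on its flat end, outer diameter 44 mm, bore 32 mm, 24 mm high, 130 g. Origin: centre of the underside; z up along its axis. Both rings are alike. Starts on the gridded mat (4 mm thick), or in the three-bay tray.
- bracket_1: bright steel bearing bracket: a flat base plate 46 mm (x) by 30 mm (y) by 5 mm, with an upright web across its middle, 8 mm thick (x) and 26 mm wide (y), whose top is 28 mm above the underside. About 90 g. Origin: centre of the underside of the base plate; z up. Grip the web across its 8 mm. Both brackets are alike. Starts on the gridded mat (4 mm thick), or in the three-bay tray.
- bracket_2: bright steel bearing bracket: a flat base plate 46 mm (x) by 30 mm (y) by 5 mm, with an upright web across its middle, 8 mm thick (x) and 26 mm wide (y), whose top is 28 mm above the underside. About 90 g. Origin: centre of the underside of the base plate; z up. Grip the web across its 8 mm. Both brackets are alike. Starts on the gridded mat (4 mm thick), or in the three-bay tray.
- shaft_1: dark steel drive shaft lying on its side along its own x, 56 mm long in all: a square middle 36 mm long and 14 by 14 mm, with a round 10 mm stub at each end. It does not roll. About 70 g. Origin: middle of the underside of the square part (the axis is 7 mm above); z up. Both shafts are alike. Starts on the gridded mat (4 mm thick), or in the three-bay tray.
- shaft_2: dark steel drive shaft lying on its side along its own x, 56 mm long in all: a square middle 36 mm long and 14 by 14 mm, with a round 10 mm stub at each end. It does not roll. About 70 g. Origin: middle of the underside of the square part (the axis is 7 mm above); z up. Both shafts are alike. Starts on the gridded mat (4 mm thick), or in the three-bay tray.
Mind the look-alikes: they are no part of the job. What is shaped like the shaft_1 but blue is not meant.

How it is judged:
By the outcome, as a careful person would: the job done as asked, in the order asked, and still so for the second after the job is handed in, with the robot touching nothing.
It also fails if it takes over 104 s, if anything falls off the work surface, if the arm or the gripper's body presses on something with over 40 N, if the wrist force passes 120 N, or if a joint passes its speed limit or range.

ROBOT

A 7-joint arm with a two-finger parallel gripper is mounted at the origin on the work surface. World frame = base frame: x ahead of the robot, y to its left, z up, the work surface at z = 0. Lengths are in m, angles in rad, forces in N, time in s.
With the tool pointing down it reaches from about 0.4 to 0.875 m from the base axis. Payload 19.3 kg.
Tool frame: the origin (TCP) lies at the very end of the fingers, on their centre line; the grasp point (between the pads) lies 19 mm behind it; z points along the fingers, y is the line along which they close (so a half turn about z gives the same grasp; the last joint's range is limited). The gripper opens to 85 mm and grips with 20 to 120 N. Pads are 22 mm wide; open, the fingers measure 114 mm over their backs; the gripper's body (76 mm by 85 mm) begins 54 mm behind the grasp point. The pads swing forward as they close: fully open they stand 13 mm farther back than shut.
Start: joints at [1.14, 0.521, -0.036, 1.599, 0.021, 1.021, -0.113], TCP at [0.221, -0.585, 0.231] pointing down, gripper open.
Joint ranges: [-2.91, 2.91], [-0.3, 2.13], [-1.5, 1.42], [0.17, 2.43], [-1.26, 4.41], [0.16, 1.93], [-2.52, 2.52]. Speed limits (rad/s): [1.89, 1.89, 2.39, 2.39, 3.01, 3.01, 3.01].

INTERFACE

Orientations are given as [roll, pitch, yaw] about the fixed x, y, z axes, in that order (R = Rz(yaw) Ry(pitch) Rx(roll)).
In Python, from workcell import bot gives the robot as it stands.
- The arm moves only by the shell command python3 -m crank 'ROWS' [FORCE]. ROWS is a JSON object of lists of equal length, an entry for each row: "travel": the shift along the world's x, y, z in cm, a list of three; "turn": the turn, a rotation vector about the world's x, y, z in degrees, a list of three; "gripper": the closure, from 0 (fully open) to 1 (shut). A call has exactly 5 rows; each row is the pose to reach, as a shift and turn from the pose commanded when the call began; what a row does not reach only later rows make up. A row lasts 1/10 s, in which the tool goes at most 50 mm and 8.59 degrees, less where a joint would pass 70% of its speed; a pose out of reach is approached as far as the arm can. A call with a gripper value outside its range is refused whole. The fingers move at their own pace and stop on an object; FORCE is the grip in N (left out, the last holds). Time passes only in rows, so rows that repeat a pose let the fingers close, or fill a call up. It gives the time, the measured TCP pose, the force, the opening and the grip force at its end, in the units of the state.
- bot.observe(): the state, without advancing time (a new reading comes with each control period).
- bot.grab_frame(name): name is "scene" or "top" or "wrist"; returns a dict with "pixels" (384x512x3 uint8, red, green, blue), "fx", "fy", "cx", "cy" (pixels), "extrinsics" (4x4, takes a point from world to camera coordinates). Camera axes: x right, y down, z forward; pixel columns grow to the right and rows downward; lengths in m; the calibration is good to about 2 mm. A picture is of the moment at which its call begins. There is no depth.
- bot.job_done(): hands the job in; it is judged then, once.
The state is a dict: "clock": time; "qpos": joint angles; "qd": joint speeds; "joint_efforts": joint torques, N m; "position": TCP position; "tool_rot": TCP orientation; "force": force on the tool from outside, world axes, zero at the start; "moment": the same for the moment, N m; "grip_width": finger opening in m; "finger_force": force on a finger pad.
Only numpy, scipy, OpenCV 4.12 (cv2) and the standard library are available. Lean on these libraries where they do the work, as an engineer would, in place of code of your own. Each camera call takes 0.05 s, during which the arm holds its last target. There are 200 camera calls.

## Working session

There is one attempt and no reset: what is moved stays moved. The work goes in short steps, Python scripts to look and compute and a shell command to move; the robot and the scene stay as the last step left them, time stands still between calls to the robot, and variables do not carry over. Pictures are saved under pics/ and viewed, at most 14 in all, crops included, and the job is handed in when it is done.

```bash
ls; mkdir -p pics; python3 - <<'E'
from workcell import bot
import cv2,numpy as np
s=bot.observe();print({k:np.round(s[k],3).tolist() for k in s})
for n in("top","scene"):
    f=bot.grab_frame(n);cv2.imwrite(f'pics/{n}0.png',f['pixels'][:,:,::-1]);np.savez(f'{n}0.npz',**f)
    print(n,f['fx'],f['cx'],f['cy'],np.round(f['extrinsics'],3).tolist())
E
```

```text
pics
{'clock': 0.0, 'qpos': [1.14, 0.522, -0.036, 1.6, 0.021, 1.021, -0.113], 'qd': [-0.0, -0.0, 0.001, 0.001, -0.001, 0.0, 0.0], 'joint_efforts': [-0.002, -92.708, 1.979, -36.992, 0.018, 0.008, -0.0], 'position': [0.22, -0.584, 0.231], 'tool_rot': [-3.14, 0.0, 0.361], 'force': [0.554, 0.741, -0.15], 'moment': [0.007, 0.004, -0.012], 'finger_force': 0.0, 'grip_width': 0.085}
top 425.2360479406434 260.60660783592465 191.26465673549592 [[0.03, -0.999, 0.013, -0.009], [-0.986, -0.031, -0.166, 0.463], [0.167, -0.008, -0.986, 0.852], [0.0, 0.0, 0.0, 1.0]]
scene 363.30798910431105 257.1914448898801 194.73656165065222 [[-0.386, 0.922, -0.002, 0.175], [0.684, 0.285, -0.671, -0.28], [-0.618, -0.26, -0.741, 1.092], [0.0, 0.0, 0.0, 1.0]]
```

View pics/top0.png

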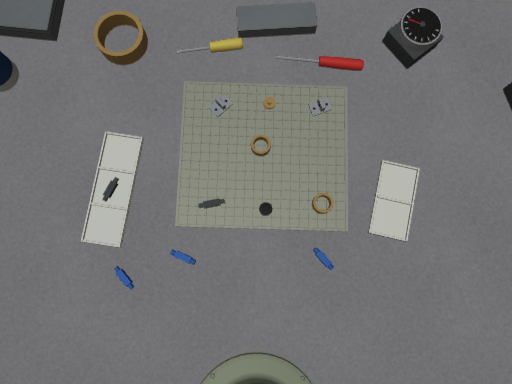

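View pics/scene0.png

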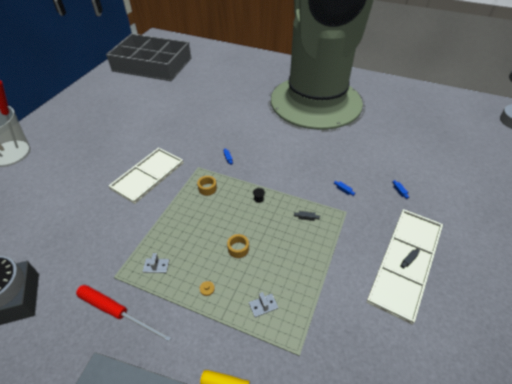

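Top view: brackets at (221,105) and (320,106), brass rings at (261,145) and (322,203), and a dark shaft at (212,204). The middle bay of tray_three, at (111,189), already holds a shaft. The look-alikes are an orange washer (269,103), a black knob (266,209) and blue shafts at (183,257), (124,277) and (323,259). The dark steel part at (212,204) fits the shaft description, and I'll confirm it in an enlarged crop.

```bash
cat > h.py <<'E'
import numpy as np,cv2
def ray(f,uv,z):
    E=np.array(f['extrinsics']);R,t=E[:3,:3],E[:3,3];c=-R.T@t
    uv=np.atleast_2d(uv).astype(float)
    d=np.c_[(uv[:,0]-f['cx'])/f['fx'],(uv[:,1]-f['cy'])/f['fy'],np.ones(len(uv))]@R
    return c+d*((z-c[2])/d[:,2])[:,None]
def blobs(f,mask,amin=20):
    cs,_=cv2.findContours(mask.astype(np.uint8),cv2.RETR_EXTERNAL,cv2.CHAIN_APPROX_NONE)
    return [c for c in cs if cv2.contourArea(c)>amin]
def rect(f,c,z):
    p=ray(f,c.reshape(-1,2),z)[:,:2]*1000
    return cv2.minAreaRect(p.astype(np.float32))
E
python3 - <<'E'
import cv2,numpy as np
from h import *
f=dict(np.load('top0.npz'));im=f['pixels']
cv2.imwrite('pics/crop1.png',cv2.resize(im[75:255,75:355,::-1],(800,514),interpolation=cv2.INTER_CUBIC))
hsv=cv2.cvtColor(im,cv2.COLOR_RGB2HSV)
P=lambda n,z,m,lo=20:[print(n,z,np.round(cv2.boundingRect(c)),[np.round(v,1).tolist() for v in rect(f,c,z)]) for c in blobs(f,m,lo)]
H,S,V=cv2.split(hsv)
roi=np.zeros_like(H,bool);roi[75:285,75:430]=1
P('white',.012,roi&(V>200)&(S<40),300)
P('brass',.028,roi&(H<25)&(S>120),20)
mat=np.zeros_like(roi);mat[85:230,180:348]=1
P('dark',.018,roi&(V<70),20)
P('steel',.009,mat&(S<35)&(V>90),10)
for p in[(221,105),(213,112),(212,204),(111,189),(200,150),(261,140)]:print(p,hsv[p[1],p[0]])
E
```

```text
brass 0.028 [313 193  20  20] [[445.3, -126.8], [40.9, 40.3], 0.5]
brass 0.028 [251 135  20  20] [[567.7, 8.1], [42.4, 41.1], 1.9]
brass 0.028 [264  97  11  11] [[664.8, -7.7], [23.2, 22.0], 1.6]
dark 0.018 [259 203  13  12] [[430.0, -5.7], [23.6, 25.6], 1.8]
dark 0.018 [199 199  25   9] [[438.0, 109.4], [13.1, 52.8], 13.3]
dark 0.018 [104 178  15  23] [[461.8, 325.8], [15.3, 52.0], 65.7]
steel 0.009 [180  85 168 145] [[549.3, -0.9], [326.3, 377.8], 2.0]
(221, 105) [ 90   5 108]
(213, 112) [ 38  22 126]
(212, 204) [108  19  67]
(111, 189) [107  26  68]
(200, 150) [ 39  27 124]
(261, 140) [ 30  32 121]
```

View pics/crop1.png

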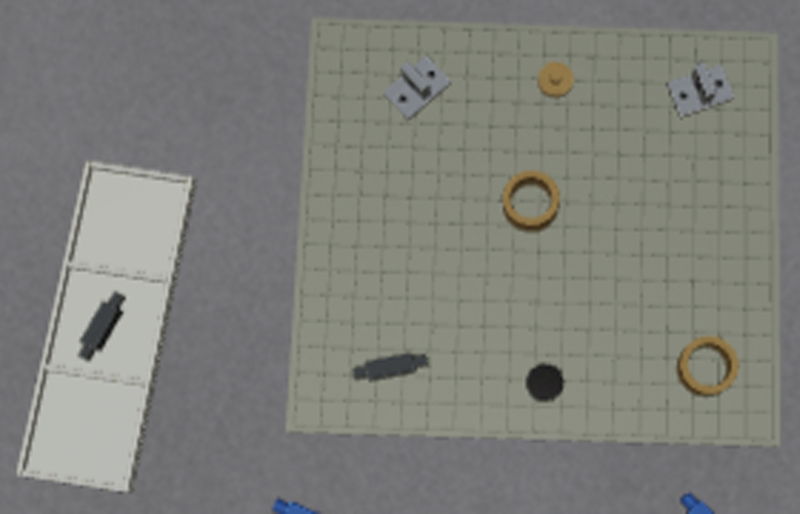

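The crop confirms it. The mat shaft at crop (390,367) is dark grey, square with stubs. The brackets are at crop (417,87) and (701,90), with two brass tubes at (531,201) and (709,366). The washer and knob are the wrong shape, and the shafts below the mat are blue. Now I'll measure the brackets and trays.

```bash
python3 - <<'E'
import cv2,numpy as np
from h import *
f=dict(np.load('top0.npz'));im=f['pixels']
H,S,V=cv2.split(cv2.cvtColor(im,cv2.COLOR_RGB2HSV))
roi=np.zeros_like(H,bool);roi[120:250,75:430]=1
def P(n,z,m,lo=20):
    m=cv2.morphologyEx(m.astype(np.uint8),cv2.MORPH_CLOSE,np.ones((5,5)))
    for c in blobs(f,m,lo): print(n,z,cv2.boundingRect(c),[np.round(v,1).tolist() for v in rect(f,c,z)])
print(V[150,110],V[185,395],im[215,110])
tr=roi&(V>155)
P('tray',.012,tr,300)
P('tray',.0,tr,300)
mat=np.zeros_like(roi);mat[90:130,200:340]=1
st=mat&(S<17)&(cv2.GaussianBlur(V,(1,1),0)>60)&(H>60)
P('steel9',.009,st,30)
cv2.imwrite('pics/st.png',cv2.resize(np.hstack([im[85:125,195:245,::-1],im[85:125,295:345,::-1]]),None,fx=8,fy=8,interpolation=cv2.INTER_CUBIC))
E
```

```text
186 186 [185 186 181]
tray 0.012 (369, 160, 51, 81) [[458.9, -284.6], [83.3, 162.7], 78.7]
tray 0.012 (81, 132, 61, 115) [[465.7, 325.6], [82.9, 243.0], 83.0]
tray 0.0 (369, 160, 51, 81) [[460.8, -288.5], [84.4, 164.9], 78.7]
tray 0.0 (81, 132, 61, 115) [[467.7, 329.7], [84.0, 246.2], 83.0]
steel9 0.009 (312, 97, 20, 19) [[669.1, -121.7], [34.6, 44.9], 21.3]
steel9 0.009 (209, 95, 23, 19) [[663.5, 102.4], [35.6, 43.6], 45.7]
```

View pics/st.png

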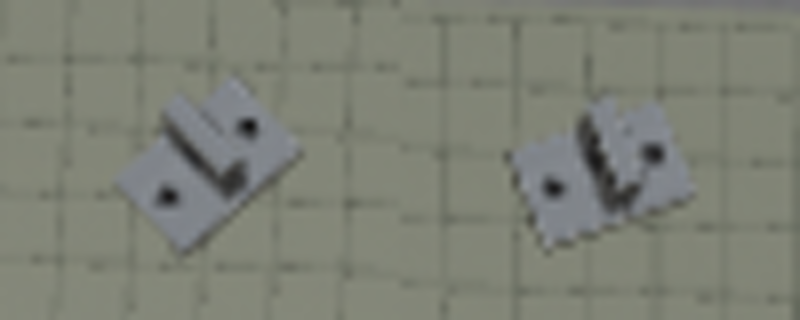

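```bash
python3 - <<'E'
from h import *
f=dict(np.load('top0.npz'))
for o,a,b in(((195,85),(167,196),(247,127)),((295,85),(154,188),(253,154))):
    p=ray(f,[np.array(q)/8-.44+np.array(o) for q in(a,b)],.009)*1000
    d=p[1]-p[0];print(np.round(p.mean(0),1),np.round(np.linalg.norm(d),1),np.round(np.degrees(np.arctan2(d[1],d[0])),1))
# wall corners tray check & scene cross-check of ring, shaft
g=dict(np.load('scene0.npz'));H,S,V=cv2.split(cv2.cvtColor(g['pixels'],cv2.COLOR_RGB2HSV))
m=np.zeros_like(V);m[170:310,130:345]=1
for c in blobs(g,(m>0)&(H<25)&(S>120)):print('brass',cv2.boundingRect(c),[np.round(v,1).tolist() for v in rect(g,c,.016)])
for c in blobs(g,(m>0)&(V<80)):print('dark',cv2.boundingRect(c),[np.round(v,1).tolist() for v in rect(g,c,.014)])
m[:]=0;m[140:325,100:450]=1
for c in blobs(g,cv2.morphologyEx(((m>0)&(V>165)&(S<60)).astype(np.uint8),cv2.MORPH_CLOSE,np.ones((5,5))),300):print('tray',cv2.boundingRect(c),[np.round(v,1).tolist() for v in rect(g,c,.012)])
E
```

```text
[662.1 100.5   9. ] 30.1 -45.5
[ 667.  -122.9    9. ] 29.9 -68.4
brass (200, 282, 14, 13) [[676.7, -7.1], [24.0, 24.5], 22.7]
brass (228, 235, 21, 23) [[570.7, 7.2], [52.8, 40.5], 23.7]
brass (198, 176, 18, 19) [[445.8, -130.3], [58.4, 39.5], 27.2]
dark (295, 214, 24, 6) [[446.2, 111.0], [11.9, 49.4], 14.4]
dark (253, 188, 12, 15) [[426.7, -7.9], [42.6, 25.0], 23.2]
tray (367, 209, 76, 113) [[467.0, 324.7], [85.7, 246.3], 82.9]
tray (109, 147, 74, 54) [[459.2, -286.3], [88.1, 165.9], 78.7]
```

Both views agree within a few mm, and the hole spacing and sizes fit. I'll start with bracket B (667,-123) for tray_two; the needed yaw of 21.6° is nearly the current one.

```bash
for i in 1; do
python3 -m crank '{"travel":[[3,3.1,-0.6],[6,6.2,-1.2],[9,9.3,-1.8],[12,12.4,-2.4],[14.9,15.4,-3]],"turn":[[0,0,0],[0,0,0],[0,0,0],[0,0,0],[0,0,1]],"gripper":[0,0,0,0,0]}' 50
python3 -m crank '{"travel":[[3,3.1,-0.6],[6,6.2,-1.2],[9,9.3,-1.8],[12,12.4,-2.4],[14.9,15.4,-3]],"turn":[[0,0,0],[0,0,0],[0,0,0],[0,0,0],[0,0,0]],"gripper":[0,0,0,0,0]}'
python3 -m crank '{"travel":[[3,3.1,-0.6],[6,6.2,-1.2],[9,9.3,-1.8],[12,12.4,-2.4],[14.9,15.4,-3]],"turn":[[0,0,0],[0,0,0],[0,0,0],[0,0,0],[0,0,0]],"gripper":[0,0,0,0,0]}'
done; python3 -m crank '{"travel":[[0,0,0],[0,0,0],[0,0,0],[0,0,0],[0,0,0]],"turn":[[0,0,0],[0,0,0],[0,0,0],[0,0,0],[0,0,0]],"gripper":[0.3,0.3,0.3,0.3,0.3]}'; python3 - <<'E'
from workcell import bot
import cv2,numpy as np
s=bot.observe();print({k:np.round(s[k],4).tolist() for k in ('clock','qpos','position','tool_rot','grip_width')})
f=bot.grab_frame('wrist');cv2.imwrite('pics/w1.png',f['pixels'][:,:,::-1]);np.savez('w1.npz',**f)
E
```

```text
clock: 0.6
position: [0.3706, -0.4292, 0.2009]
tool_rot: [-3.141, 0.0, 0.378]
force: [0.5, -0.5, -0.5]
grip_width: 0.0853
finger_force: 0.0
clock: 1.1
position: [0.5196, -0.2752, 0.1709]
tool_rot: [-3.141, 0.0, 0.378]
force: [0.2, -0.4, 0.4]
grip_width: 0.0853
finger_force: 0.0
clock: 1.6
position: [0.6685, -0.1211, 0.1407]
tool_rot: [-3.141, 0.0, 0.378]
force: [-0.1, -0.7, 0.3]
grip_width: 0.0855
finger_force: 0.0
clock: 2.1
position: [0.6673, -0.1237, 0.1416]
tool_rot: [3.141, -0.0, 0.377]
force: [-0.3, 0.5, 0.4]
grip_width: 0.0596
finger_force: 0.0
{'clock': 2.1, 'qpos': [0.1612, 0.7018, -0.1049, 1.5181, 0.085, 0.9259, -1.164], 'position': [0.6673, -0.1237, 0.1416], 'tool_rot': [3.1412, -0.0001, 0.377], 'grip_width': 0.0596}
```

View pics/w1.png

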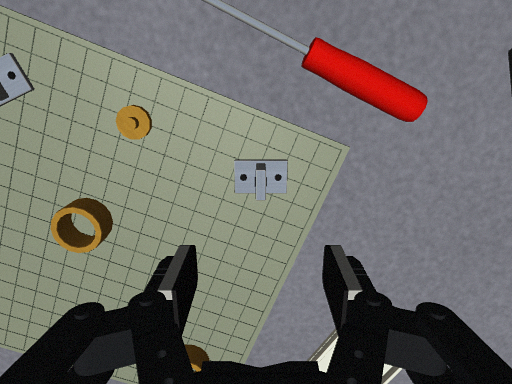

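The wrist view shows the bracket with its base aligned to the closing line and holes at (243,177) and (278,177). I'll check the centre.

```bash
python3 -c "
from h import *
f=dict(np.load('w1.npz'));p=ray(f,[(243.3,177),(278,177)],.009);print(p,p.mean(0),np.degrees(np.arctan2(*(p[1]-p[0])[[1,0]])))"
```

```text
[[ 0.66275774 -0.11059754  0.009     ]
 [ 0.67378835 -0.13849095  0.009     ]] [ 0.66827304 -0.12454424  0.009     ] -68.42340216413143
```

```bash
python3 -m crank '{"travel":[[0,0,-3],[0,0,-6],[0,0,-9],[0.1,0,-11.5],[0.1,0,-12.8]],"turn":[[0,0,0],[0,0,0],[0,0,0],[0,0,0],[0,0,0]],"gripper":[0.3,0.3,0.3,0.3,0.3]}'
python3 -m crank '{"travel":[[0,0,0],[0,0,0],[0,0,0],[0,0,0],[0,0,0]],"turn":[[0,0,0],[0,0,0],[0,0,0],[0,0,0],[0,0,0]],"gripper":[1,1,1,1,1]}' 60
python3 -m crank '{"travel":[[0,0,0],[0,0,0],[0,0,0],[0,0,0],[0,0,0]],"turn":[[0,0,0],[0,0,0],[0,0,0],[0,0,0],[0,0,0]],"gripper":[1,1,1,1,1]}'
```

```text
clock: 2.65
position: [0.6676, -0.123, 0.0113]
tool_rot: [-3.141, 0.002, 0.378]
force: [0.8, -0.4, -0.2]
grip_width: 0.0599
finger_force: 0.0
clock: 3.15
position: [0.6695, -0.1229, 0.015]
tool_rot: [3.14, -0.002, 0.378]
force: [-1.3, -0.1, 7.7]
grip_width: 0.0064
finger_force: 60.2
clock: 3.65
position: [0.6695, -0.1229, 0.0149]
tool_rot: [3.141, -0.002, 0.378]
force: [-1.5, 0.3, 7.6]
grip_width: 0.0061
finger_force: 60.2
```

```bash
python3 -m crank '{"travel":[[0,0,1],[0,0,3],[0,0,6],[0,0,9],[0,0,11]],"turn":[[0,0,0],[0,0,0],[0,0,0],[0,0,0],[0,0,0]],"gripper":[1,1,1,1,1]}'
python3 -m crank '{"travel":[[-1.5,-1.5,0],[-3.3,-3.3,0],[-5.1,-5.1,0],[-6.8,-6.8,0],[-8.5,-8.5,0]],"turn":[[0,0,5.5],[0,0,11],[0,0,17],[0,0,23],[0,0,28.5]],"gripper":[1,1,1,1,1]}'
python3 -m crank '{"travel":[[-1.7,-1.7,0],[-3.4,-3.4,0],[-5.1,-5.1,0],[-7,-7,0],[-8.5,-8.5,0]],"turn":[[0,0,5.5],[0,0,11],[0,0,17],[0,0,23],[0,0,28.5]],"gripper":[1,1,1,1,1]}'
python3 -m crank '{"travel":[[0,0,-1],[0,0,-2],[0,0,-3],[0,0,-4],[0,0,-5]],"turn":[[0,0,0],[0,0,0],[0,0,0],[0,0,0],[0,0,0]],"gripper":[1,1,1,1,1]}'
python3 - <<'E'
from workcell import bot
import cv2,numpy as np
f=bot.grab_frame('wrist');cv2.imwrite('pics/w2.png',f['pixels'][:,:,::-1]);np.savez('w2.npz',**f)
E
```

```text
clock: 4.15
position: [0.6693, -0.1229, 0.1267]
tool_rot: [3.14, -0.002, 0.378]
force: [0.0, 0.3, 0.1]
grip_width: 0.0062
finger_force: 59.0
clock: 4.65
position: [0.583, -0.2086, 0.1245]
tool_rot: [3.14, -0.0, 0.88]
force: [0.5, -0.2, -1.3]
grip_width: 0.0063
finger_force: 59.0
clock: 5.15
position: [0.4975, -0.2942, 0.1244]
tool_rot: [3.141, 0.001, 1.377]
force: [0.5, -1.2, -0.0]
grip_width: 0.0066
finger_force: 59.0
clock: 5.65
position: [0.499, -0.292, 0.0723]
tool_rot: [-3.141, -0.0, 1.374]
force: [-0.2, 0.7, -0.6]
grip_width: 0.0065
finger_force: 59.0
```

View pics/w2.png

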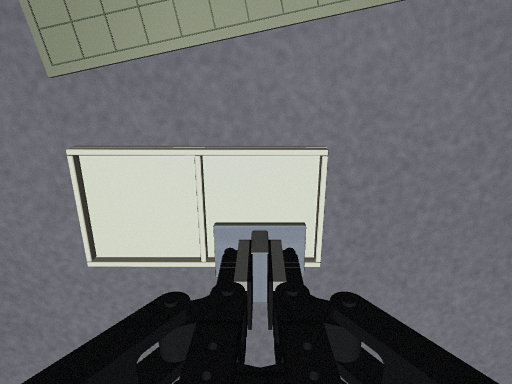

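The bracket hangs straight over the right-hand (far) bay at (260,210). Next I lower it and release.

```bash
python3 -m crank '{"travel":[[0,0,-1.5],[0,0,-3],[0,0,-4.5],[0,0,-5.3],[0,0,-5.8]],"turn":[[0,0,0],[0,0,0],[0,0,0],[0,0,0],[0,0,0]],"gripper":[1,1,1,1,1]}'
python3 -m crank '{"travel":[[0,0,0],[0,0,0],[0,0,0],[0,0,0],[0,0,0]],"turn":[[0,0,0],[0,0,0],[0,0,0],[0,0,0],[0,0,0]],"gripper":[1,1,0.7,0.7,0.7]}'
python3 -m crank '{"travel":[[0,0,0],[0,0,1],[0,0,3],[0,0,6],[0,0,9]],"turn":[[0,0,0],[0,0,0],[0,0,0],[0,0,0],[0,0,0]],"gripper":[0.7,0.7,0.7,0.7,0.7]}'
```

```text
clock: 6.2
position: [0.4983, -0.2925, 0.0146]
tool_rot: [-3.14, -0.0, 1.373]
force: [-29.0, 16.0, 106.5]
grip_width: 0.0062
finger_force: 74.2
clock: 6.7
position: [0.4987, -0.2928, 0.0153]
tool_rot: [3.141, 0.0, 1.373]
force: [-0.2, -0.4, 0.5]
grip_width: 0.0259
finger_force: 0.0
clock: 7.2
position: [0.4984, -0.2926, 0.1068]
tool_rot: [-3.141, -0.0, 1.373]
force: [-0.9, -1.1, -0.2]
grip_width: 0.0254
finger_force: 0.0
```

The transient at touchdown was too high, so later landings will be slower. Next is the shaft.

```bash
python3 -m crank '{"travel":[[-0.4,2.6,1],[-0.8,5.3,2],[-1.2,8,3],[-1.6,10.7,3],[-2,13.4,3]],"turn":[[0,0,1.6],[0,0,3.2],[0,0,4.8],[0,0,6.5],[0,0,8.2]],"gripper":[0.7,0.7,0.5,0.5,0.5]}'
python3 -m crank '{"travel":[[-0.4,2.6,0],[-0.8,5.3,0],[-1.2,8,0],[-1.6,10.7,0],[-2,13.4,0]],"turn":[[0,0,1.6],[0,0,3.2],[0,0,4.8],[0,0,6.5],[0,0,8.2]],"gripper":[0.5,0.5,0.5,0.5,0.5]}'
python3 -m crank '{"travel":[[-0.4,2.6,0],[-0.8,5.3,0],[-1.2,8,0],[-1.6,10.7,0],[-2,13.4,0]],"turn":[[0,0,1.6],[0,0,3.2],[0,0,4.8],[0,0,6.5],[0,0,8.2]],"gripper":[0.5,0.5,0.5,0.5,0.5]}'
python3 -m crank '{"travel":[[0,0,0],[0,0,0],[0,0,0],[0,0,0],[0,0,0]],"turn":[[0,0,0],[0,0,0],[0,0,0],[0,0,0],[0,0,0]],"gripper":[0.5,0.5,0.5,0.5,0.5]}'
python3 - <<'E'
from workcell import bot
import cv2,numpy as np
f=bot.grab_frame('wrist');cv2.imwrite('pics/w3.png',f['pixels'][:,:,::-1]);np.savez('w3.npz',**f)
from h import *
V=cv2.cvtColor(f['pixels'],cv2.COLOR_RGB2HSV)[:,:,2];m=V<85;m[300:]=0
for c in blobs(f,m,300):print(cv2.boundingRect(c),[np.round(v,1).tolist() for v in rect(f,c,.014)])
f=bot.grab_frame('top');cv2.imwrite('pics/t3.png',f['pixels'][:,:,::-1])
E
```

```text
clock: 7.7
position: [0.4785, -0.1579, 0.1364]
tool_rot: [3.14, 0.001, 1.517]
force: [0.6, 0.2, 0.2]
grip_width: 0.043
finger_force: 0.0
clock: 8.2
position: [0.4585, -0.0238, 0.136]
tool_rot: [3.141, 0.0, 1.66]
force: [0.2, 0.8, 0.3]
grip_width: 0.0427
finger_force: 0.0
clock: 8.7
position: [0.4385, 0.1103, 0.136]
tool_rot: [3.141, 0.0, 1.804]
force: [0.5, -0.0, -0.3]
grip_width: 0.0427
finger_force: 0.0
clock: 9.2
position: [0.4387, 0.1086, 0.1353]
tool_rot: [-3.142, 0.0, 1.801]
force: [0.3, -0.2, -0.9]
grip_width: 0.043
finger_force: 0.0
(304, 241, 109, 59) [[547.5, 45.9], [104.4, 61.1], 13.2]
(156, 241, 81, 59) [[399.6, 11.4], [76.0, 61.1], 13.2]
(485, 235, 27, 31) [[665.2, 93.4], [24.5, 25.9], 44.2]
(253, 147, 18, 66) [[439.7, 109.7], [14.2, 56.6], 13.8]
```

View pics/w3.png

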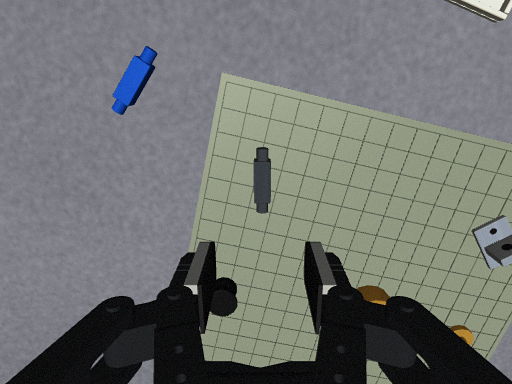

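The shaft at (262,180) measures 14×57 mm with its centre at (440,110), aligned with the fingers. I descend and grip.

```bash
python3 -m crank '{"travel":[[0.1,0.1,-3],[0.1,0.1,-6],[0.1,0.1,-9],[0.1,0.1,-11.5],[0.1,0.1,-12.5]],"turn":[[0,0,0],[0,0,0],[0,0,0],[0,0,0],[0,0,0]],"gripper":[0.5,0.5,0.5,0.5,0.5]}'
python3 -m crank '{"travel":[[0,0,0],[0,0,0],[0,0,0],[0,0,0],[0,0,0]],"turn":[[0,0,0],[0,0,0],[0,0,0],[0,0,0],[0,0,0]],"gripper":[0.5,1,1,1,1]}' 60
python3 -m crank '{"travel":[[0,0,0],[0,0,0],[0,0,0],[0,0,0],[0,0,0]],"turn":[[0,0,0],[0,0,0],[0,0,0],[0,0,0],[0,0,0]],"gripper":[1,1,1,1,1]}'
python3 -m crank '{"travel":[[0,0,1],[0,0,3],[0,0,6],[0,0,9],[0,0,11]],"turn":[[0,0,0],[0,0,0],[0,0,0],[0,0,0],[0,0,0]],"gripper":[1,1,1,1,1]}'
```

```text
clock: 9.8
position: [0.4387, 0.11, 0.0085]
tool_rot: [-3.139, 0.0, 1.803]
force: [-0.2, 0.6, -0.2]
grip_width: 0.0425
finger_force: 0.0
clock: 10.3
position: [0.4404, 0.1103, 0.0116]
tool_rot: [3.14, 0.0, 1.802]
force: [-1.8, 0.9, 10.7]
grip_width: 0.012
finger_force: 58.6
clock: 10.8
position: [0.4403, 0.1103, 0.0115]
tool_rot: [3.14, 0.0, 1.802]
force: [-2.1, 0.4, 10.9]
grip_width: 0.0121
finger_force: 58.6
clock: 11.3
position: [0.44, 0.1102, 0.1232]
tool_rot: [3.139, 0.0, 1.802]
force: [0.8, 0.0, -1.0]
grip_width: 0.0118
finger_force: 59.1
```

```bash
python3 -m crank '{"travel":[[-0.1,-2.5,0],[-0.3,-5.1,0],[-0.5,-7.7,0],[-0.6,-10.3,0],[-0.7,-12.9,0]],"turn":[[0,0,-1.6],[0,0,-3.2],[0,0,-4.8],[0,0,-6.5],[0,0,-8.2]],"gripper":[1,1,1,1,1]}'
python3 -m crank '{"travel":[[-0.1,-2.5,0],[-0.3,-5.1,0],[-0.5,-7.7,0],[-0.6,-10.3,0],[-0.7,-12.9,0]],"turn":[[0,0,-1.6],[0,0,-3.2],[0,0,-4.8],[0,0,-6.5],[0,0,-8.2]],"gripper":[1,1,1,1,1]}'
python3 -m crank '{"travel":[[-0.1,-2.5,0],[-0.3,-5.1,0],[-0.5,-7.7,0],[-0.6,-10.5,0],[-0.7,-13,0]],"turn":[[0,0,-1.6],[0,0,-3.2],[0,0,-4.8],[0,0,-6.5],[0,0,-8.2]],"gripper":[1,1,1,1,1]}'
python3 -m crank '{"travel":[[0,0,-2],[0,0,-4],[0,0,-6],[0,0,-8],[0,0,-9]],"turn":[[0,0,0],[0,0,0],[0,0,0],[0,0,0],[0,0,0]],"gripper":[1,1,1,1,1]}'
python3 -m crank '{"travel":[[0,0,0],[0,0,-0.2],[0,0,-0.4],[0,0,-0.6],[0,0,-0.8]],"turn":[[0,0,0],[0,0,0],[0,0,0],[0,0,0],[0,0,0]],"gripper":[1,1,1,1,1]}'
python3 -m crank '{"travel":[[0,0,0],[0,0,0],[0,0,-0.1],[0,0,-0.2],[0,0,-0.2]],"turn":[[0,0,0],[0,0,0],[0,0,0],[0,0,0],[0,0,0]],"gripper":[1,1,1,1,1]}'
```

```text
clock: 11.8
position: [0.4325, -0.0199, 0.1214]
tool_rot: [3.141, 0.0, 1.658]
force: [1.5, -0.7, -0.8]
grip_width: 0.0115
finger_force: 59.2
clock: 12.3
position: [0.4255, -0.149, 0.1215]
tool_rot: [3.141, 0.0, 1.515]
force: [0.4, 1.4, -1.1]
grip_width: 0.0117
finger_force: 59.2
clock: 12.8
position: [0.4183, -0.2792, 0.1216]
tool_rot: [3.141, 0.0, 1.371]
force: [0.1, 0.2, -1.0]
grip_width: 0.0117
finger_force: 59.2
clock: 13.3
position: [0.4183, -0.2776, 0.03]
tool_rot: [-3.141, -0.001, 1.373]
force: [-0.4, -0.2, -0.4]
grip_width: 0.0112
finger_force: 59.2
clock: 13.8
position: [0.4188, -0.2779, 0.0226]
tool_rot: [3.141, 0.0, 1.373]
force: [-0.8, 0.6, -1.0]
grip_width: 0.0117
finger_force: 59.2
clock: 14.3
position: [0.4186, -0.2777, 0.0202]
tool_rot: [-3.141, -0.0, 1.373]
force: [-0.1, -0.2, -2.1]
grip_width: 0.0122
finger_force: 59.2
```

```bash
python3 -m crank '{"travel":[[0,0,-0.1],[0,0,-0.2],[0,0,-0.4],[0,0,-0.5],[0,0,-0.6]],"turn":[[0,0,0],[0,0,0],[0,0,0],[0,0,0],[0,0,0]],"gripper":[1,1,1,1,1]}'
python3 -m crank '{"travel":[[0,0,0],[0,0,-0.1],[0,0,-0.1],[0,0,-0.2],[0,0,-0.2]],"turn":[[0,0,0],[0,0,0],[0,0,0],[0,0,0],[0,0,0]],"gripper":[1,1,1,1,1]}'
```

```text
clock: 14.8
position: [0.4186, -0.2777, 0.0141]
tool_rot: [-3.141, -0.0, 1.373]
force: [-0.7, -0.5, -0.9]
grip_width: 0.0119
finger_force: 59.2
clock: 15.3
position: [0.4185, -0.2777, 0.0122]
tool_rot: [-3.141, -0.0, 1.373]
force: [-0.2, -0.9, -1.1]
grip_width: 0.0118
finger_force: 59.2
```

```bash
python3 -m crank '{"travel":[[0,0,-0.05],[0,0,-0.05],[0,0,-0.05],[0,0,-0.05],[0,0,-0.05]],"turn":[[0,0,0],[0,0,0],[0,0,0],[0,0,0],[0,0,0]],"gripper":[1,0.65,0.65,0.65,0.65]}'
python3 -m crank '{"travel":[[0,0,0],[0,0,2],[0,0,5],[0,0,9],[0,0,12]],"turn":[[0,0,0],[0,0,0],[0,0,0],[0,0,0],[0,0,0]],"gripper":[0.65,0.65,0.65,0.65,0.65]}'
python3 -m crank '{"travel":[[1.4,2.8,0],[2.9,5.6,0],[4.4,8.5,0],[5.9,11.4,0],[7.4,14.2,0]],"turn":[[0,0,0],[0,0,0],[0,0,0],[0,0,0],[0,0,0]],"gripper":[0.1,0.1,0.1,0.1,0.1]}'
python3 -m crank '{"travel":[[1.4,2.8,0],[2.9,5.6,0],[4.4,8.5,0],[5.9,11.4,0],[7.5,14.3,0]],"turn":[[0,0,0],[0,0,0],[0,0,0],[0,0,0],[0,0,0]],"gripper":[0.1,0.1,0.1,0.1,0.1]}'
python3 -m crank '{"travel":[[0,0,0],[0,0,0],[0,0,0],[0,0,0],[0,0,0]],"turn":[[0,0,0],[0,0,0],[0,0,0],[0,0,0],[0,0,0]],"gripper":[0.1,0.1,0.1,0.1,0.1]}'
python3 - <<'E'
from workcell import bot
import cv2,numpy as np
f=bot.grab_frame('wrist');cv2.imwrite('pics/w4.png',f['pixels'][:,:,::-1])
g=bot.grab_frame('top');cv2.imwrite('pics/t4.png',cv2.resize(g['pixels'][140:260,350:440,::-1],None,fx=5,fy=5,interpolation=2))
E
```

```text
clock: 15.8
position: [0.4187, -0.2778, 0.0118]
tool_rot: [3.141, 0.0, 1.373]
force: [-0.2, -0.0, 0.3]
grip_width: 0.03
finger_force: 0.0
clock: 16.3
position: [0.4187, -0.2777, 0.1337]
tool_rot: [3.141, 0.0, 1.373]
force: [0.5, -0.6, -0.3]
grip_width: 0.0297
finger_force: 0.0
clock: 16.8
position: [0.493, -0.1345, 0.1319]
tool_rot: [3.141, 0.0, 1.373]
force: [-0.7, -1.1, -0.4]
grip_width: 0.0769
finger_force: 0.0
clock: 17.3
position: [0.568, 0.0084, 0.1318]
tool_rot: [-3.141, 0.0, 1.373]
force: [-0.3, 0.2, -0.1]
grip_width: 0.0768
finger_force: 0.0
clock: 17.8
position: [0.5674, 0.0064, 0.1319]
tool_rot: [3.142, 0.0, 1.372]
force: [0.9, 0.7, -0.8]
grip_width: 0.0769
finger_force: 0.0
```

View pics/t4.png

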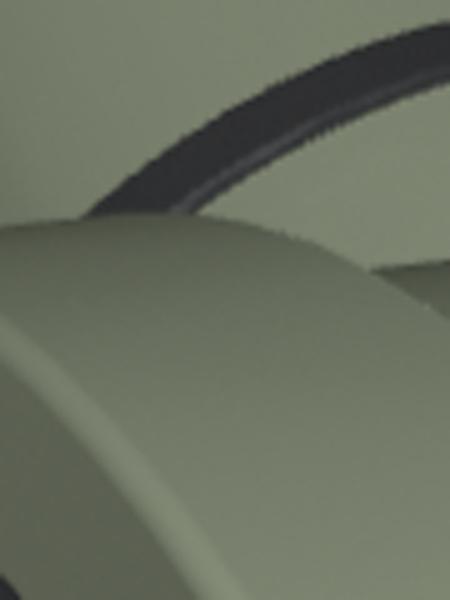

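View pics/w4.png

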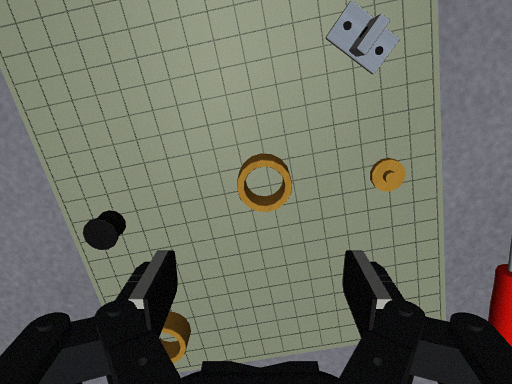

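The top view is blocked by the arm. The wrist view shows the ring at (265,183), central between the fingers, with the washer at (388,175) clear of them.

```bash
python3 -m crank '{"travel":[[0.1,0.1,-3],[0.1,0.1,-6],[0.1,0.1,-9],[0.1,0.1,-10.7],[0.1,0.1,-11.5]],"turn":[[0,0,0],[0,0,0],[0,0,0],[0,0,0],[0,0,0]],"gripper":[0.1,0.1,0.1,0.1,0.1]}'
python3 -m crank '{"travel":[[0,0,0],[0,0,0],[0,0,0],[0,0,0],[0,0,0]],"turn":[[0,0,0],[0,0,0],[0,0,0],[0,0,0],[0,0,0]],"gripper":[0.1,1,1,1,1]}' 60
python3 -m crank '{"travel":[[0,0,0],[0,0,0],[0,0,0],[0,0,0],[0,0,0]],"turn":[[0,0,0],[0,0,0],[0,0,0],[0,0,0],[0,0,0]],"gripper":[1,1,1,1,1]}'
python3 -m crank '{"travel":[[0,0,1],[0,0,3],[0,0,6],[0,0,9],[0,0,11]],"turn":[[0,0,0],[0,0,0],[0,0,0],[0,0,0],[0,0,0]],"gripper":[1,1,1,1,1]}'
```

```text
clock: 18.4
position: [0.5678, 0.0081, 0.0153]
tool_rot: [-3.14, 0.0, 1.373]
force: [0.7, -0.5, 0.4]
grip_width: 0.0768
finger_force: 0.0
clock: 18.9
position: [0.5693, 0.0082, 0.0184]
tool_rot: [3.14, -0.0, 1.373]
force: [-4.5, -0.1, 18.0]
grip_width: 0.0407
finger_force: 58.2
clock: 19.4
position: [0.5694, 0.0082, 0.0184]
tool_rot: [3.14, -0.0, 1.373]
force: [-5.5, -0.3, 17.0]
grip_width: 0.0414
finger_force: 58.2
clock: 19.9
position: [0.5692, 0.0082, 0.1297]
tool_rot: [3.139, -0.001, 1.373]
force: [-0.4, 0.5, -1.3]
grip_width: 0.0406
finger_force: 60.8
```

```bash
python3 -m crank '{"travel":[[-0.2,3,0],[-0.5,6,0],[-0.7,9,0],[-0.9,12.2,0],[-1.2,15.4,0]],"turn":[[0,0,0],[0,0,0.5],[0,0,1],[0,0,1.5],[0,0,2]],"gripper":[1,1,1,1,1]}'
python3 -m crank '{"travel":[[-0.2,3,0],[-0.5,6,0],[-0.7,9,0],[-0.9,12.2,0],[-1.2,15.4,0]],"turn":[[0,0,0],[0,0,0.5],[0,0,1],[0,0,1.5],[0,0,2]],"gripper":[1,1,1,1,1]}'
python3 -m crank '{"travel":[[0,0,0],[0,0,-2],[0,0,-4],[0,0,-6],[0,0,-8]],"turn":[[0,0,0],[0,0,0],[0,0,0],[0,0,0],[0,0,0]],"gripper":[1,1,1,1,1]}'
python3 -m crank '{"travel":[[0,0,-0.3],[0,0,-0.6],[0,0,-0.9],[0,0,-1.2],[0,0,-1.5]],"turn":[[0,0,0],[0,0,0],[0,0,0],[0,0,0],[0,0,0]],"gripper":[1,1,1,1,1]}'
python3 -m crank '{"travel":[[0,0,0],[0,0,0],[0,0,0],[0,0,0],[0,0,0]],"turn":[[0,0,0],[0,0,0],[0,0,0],[0,0,0],[0,0,0]],"gripper":[1,1,1,1,1]}'
python3 - <<'E'
from workcell import bot
import cv2
f=bot.grab_frame('wrist');cv2.imwrite('pics/w5.png',f['pixels'][:,:,::-1])
E
```

```text
clock: 20.4
position: [0.5566, 0.1634, 0.1277]
tool_rot: [3.141, -0.0, 1.408]
force: [1.0, 0.2, -0.8]
grip_width: 0.0409
finger_force: 60.8
clock: 20.9
position: [0.5446, 0.3174, 0.1278]
tool_rot: [3.141, -0.0, 1.443]
force: [0.7, 0.1, -0.7]
grip_width: 0.041
finger_force: 60.8
clock: 21.4
position: [0.5449, 0.3158, 0.0469]
tool_rot: [3.141, -0.0, 1.442]
force: [0.5, 0.1, -1.7]
grip_width: 0.0409
finger_force: 60.8
clock: 21.9
position: [0.5449, 0.3164, 0.0322]
tool_rot: [3.141, -0.001, 1.443]
force: [0.2, 0.2, -1.5]
grip_width: 0.0408
finger_force: 60.9
clock: 22.4
position: [0.5447, 0.3163, 0.0319]
tool_rot: [3.142, -0.0, 1.443]
force: [0.4, -0.4, -1.5]
grip_width: 0.0411
finger_force: 60.9
```

View pics/w5.png

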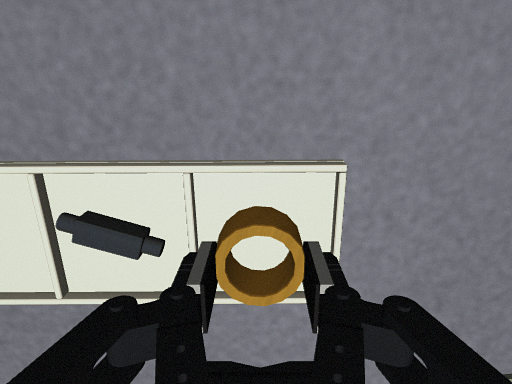

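The ring is over the far bay at (260,255) and the already-placed shaft is in the middle bay at (110,235). I lower slowly.

```bash
python3 -m crank '{"travel":[[0,0,-0.2],[0,0,-0.4],[0,0,-0.6],[0,0,-0.8],[0,0,-1.0]],"turn":[[0,0,0],[0,0,0],[0,0,0],[0,0,0],[0,0,0]],"gripper":[1,1,1,1,1]}'
python3 -m crank '{"travel":[[0,0,0],[0,0,-0.1],[0,0,-0.2],[0,0,-0.25],[0,0,-0.3]],"turn":[[0,0,0],[0,0,0],[0,0,0],[0,0,0],[0,0,0]],"gripper":[1,1,1,1,1]}'
python3 -m crank '{"travel":[[0,0,0],[0,0,0],[0,0,0],[0,0,0],[0,0,0]],"turn":[[0,0,0],[0,0,0],[0,0,0],[0,0,0],[0,0,0]],"gripper":[1,0.43,0.43,0.43,0.43]}'
python3 -m crank '{"travel":[[0,0,0.5],[0,0,2],[0,0,5],[0,0,8],[0,0,11]],"turn":[[0,0,0],[0,0,0],[0,0,0],[0,0,0],[0,0,0]],"gripper":[0.43,0.43,0.43,0.43,0.43]}'
```

```text
clock: 22.95
position: [0.5446, 0.3162, 0.0215]
tool_rot: [-3.141, 0.0, 1.443]
force: [0.1, -0.3, -1.2]
grip_width: 0.0405
finger_force: 60.9
clock: 23.45
position: [0.5446, 0.3162, 0.0188]
tool_rot: [3.142, 0.0, 1.443]
force: [0.7, -0.0, -1.2]
grip_width: 0.0407
finger_force: 60.9
clock: 23.95
position: [0.5447, 0.3163, 0.0189]
tool_rot: [3.141, -0.0, 1.443]
force: [-0.4, -0.2, 0.3]
grip_width: 0.0484
finger_force: 0.0
clock: 24.45
position: [0.5446, 0.3163, 0.1312]
tool_rot: [3.141, -0.001, 1.443]
force: [1.2, -0.2, 0.8]
grip_width: 0.0486
finger_force: 0.0
```

```bash
python3 -m crank '{"travel":[[1.1,-2,0.2],[2.3,-4.2,0.4],[3.5,-6.4,0.6],[4.7,-8.6,0.8],[5.9,-10.8,1]],"turn":[[0,0,-3.8],[0,0,-7.6],[0,0,-11.4],[0,0,-15.2],[0,0,-19.1]],"gripper":[0.4,0.4,0.4,0.4,0.4]}'
python3 -m crank '{"travel":[[1.1,-2,0],[2.3,-4.2,0],[3.5,-6.4,0],[4.7,-8.6,0],[5.9,-10.8,0]],"turn":[[0,0,-3.8],[0,0,-7.6],[0,0,-11.4],[0,0,-15.2],[0,0,-19.1]],"gripper":[0.4,0.4,0.4,0.4,0.4]}'
python3 -m crank '{"travel":[[0,0,0],[0,0,0],[0,0,0],[0,0,0],[0,0,0]],"turn":[[0,0,0],[0,0,0],[0,0,0],[0,0,0],[0,0,0]],"gripper":[0.4,0.4,0.4,0.4,0.4]}'
python3 - <<'E'
from workcell import bot
import cv2,numpy as np
f=bot.grab_frame('wrist');cv2.imwrite('pics/w6.png',f['pixels'][:,:,::-1]);np.savez('w6.npz',**f)
E
```

```text
clock: 24.95
position: [0.6045, 0.2056, 0.1384]
tool_rot: [-3.141, 0.001, 1.103]
force: [0.4, 0.5, -0.6]
grip_width: 0.0511
finger_force: 0.0
clock: 25.45
position: [0.6635, 0.0983, 0.1387]
tool_rot: [-3.142, 0.0, 0.771]
force: [-0.0, 0.7, -0.1]
grip_width: 0.0515
finger_force: 0.0
clock: 25.95
position: [0.6625, 0.1009, 0.1388]
tool_rot: [-3.141, -0.0, 0.777]
force: [-0.2, -0.3, 0.1]
grip_width: 0.0517
finger_force: 0.0
```

View pics/w6.png

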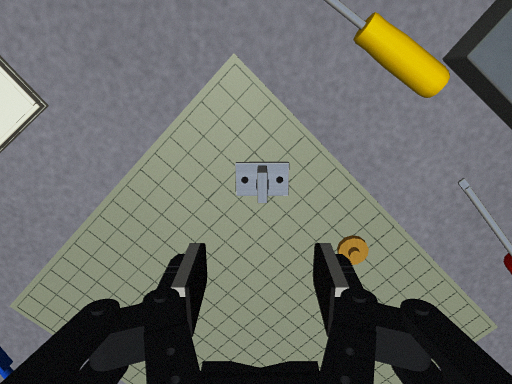

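The bracket at (262,180) is aligned and centred as in the first pick. I descend, slightly higher this time, and grip.

```bash
python3 -m crank '{"travel":[[0.1,0,-3],[0.1,0,-6],[0.1,0,-9],[0.1,0,-11.3],[0.1,0,-12.2]],"turn":[[0,0,0],[0,0,0],[0,0,0],[0,0,0],[0,0,0]],"gripper":[0.4,0.4,0.4,0.4,0.4]}'
python3 -m crank '{"travel":[[0,0,0],[0,0,0],[0,0,0],[0,0,0],[0,0,0]],"turn":[[0,0,0],[0,0,0],[0,0,0],[0,0,0],[0,0,0]],"gripper":[0.4,1,1,1,1]}' 60
python3 -m crank '{"travel":[[0,0,0],[0,0,0],[0,0,0],[0,0,0],[0,0,0]],"turn":[[0,0,0],[0,0,0],[0,0,0],[0,0,0],[0,0,0]],"gripper":[1,1,1,1,1]}'
python3 -m crank '{"travel":[[0,0,1],[0,0,3],[0,0,6],[0,0,9],[0,0,11]],"turn":[[0,0,0],[0,0,0],[0,0,0],[0,0,0],[0,0,0]],"gripper":[1,1,1,1,1]}'
```

```text
clock: 26.5
position: [0.6624, 0.1003, 0.0145]
tool_rot: [-3.14, 0.002, 0.777]
force: [-0.7, -0.2, 0.3]
grip_width: 0.0507
finger_force: 0.0
clock: 27.0
position: [0.6643, 0.1003, 0.0181]
tool_rot: [3.141, -0.001, 0.776]
force: [-2.3, -1.0, 8.7]
grip_width: 0.0061
finger_force: 59.5
clock: 27.5
position: [0.6643, 0.1004, 0.0181]
tool_rot: [3.141, -0.001, 0.776]
force: [-2.3, 0.2, 8.0]
grip_width: 0.0065
finger_force: 59.5
clock: 28.0
position: [0.6643, 0.1004, 0.13]
tool_rot: [3.14, -0.002, 0.776]
force: [0.7, -0.6, -1.3]
grip_width: 0.0066
finger_force: 58.7
```

```bash
python3 -m crank '{"travel":[[-1.8,1.5,0],[-3.6,3.1,0],[-5.5,4.7,0],[-7.4,6.3,0],[-9.3,7.9,0]],"turn":[[0,0,2.5],[0,0,5],[0,0,7.6],[0,0,10.2],[0,0,12.8]],"gripper":[1,1,1,1,1]}'
python3 -m crank '{"travel":[[-1.8,1.5,0],[-3.6,3.1,0],[-5.5,4.7,0],[-7.4,6.3,0],[-9.3,7.9,0]],"turn":[[0,0,2.5],[0,0,5],[0,0,7.6],[0,0,10.2],[0,0,12.8]],"gripper":[1,1,1,1,1]}'
python3 -m crank '{"travel":[[-1.8,1.5,0],[-3.6,3.1,0],[-5.5,4.7,0],[-7.4,6.3,0],[-9.2,7.8,0]],"turn":[[0,0,2.5],[0,0,5],[0,0,7.6],[0,0,10.2],[0,0,12.8]],"gripper":[1,1,1,1,1]}'
python3 -m crank '{"travel":[[0,0,0],[0,0,-2],[0,0,-4],[0,0,-6],[0,0,-8]],"turn":[[0,0,0],[0,0,0],[0,0,0],[0,0,0],[0,0,0]],"gripper":[1,1,1,1,1]}'
python3 -m crank '{"travel":[[0,0,-0.3],[0,0,-0.6],[0,0,-0.9],[0,0,-1.2],[0,0,-1.5]],"turn":[[0,0,0],[0,0,0],[0,0,0],[0,0,0],[0,0,0]],"gripper":[1,1,1,1,1]}'
python3 -m crank '{"travel":[[0,0,0],[0,0,0],[0,0,0],[0,0,0],[0,0,0]],"turn":[[0,0,0],[0,0,0],[0,0,0],[0,0,0],[0,0,0]],"gripper":[1,1,1,1,1]}'
python3 - <<'E'
from workcell import bot
import cv2
f=bot.grab_frame('wrist');cv2.imwrite('pics/w7.png',f['pixels'][:,:,::-1])
E
```

```text
clock: 28.5
position: [0.57, 0.1798, 0.1278]
tool_rot: [3.141, -0.001, 1.001]
force: [0.8, 0.5, -0.5]
grip_width: 0.0063
finger_force: 58.8
clock: 29.0
position: [0.4761, 0.2594, 0.127]
tool_rot: [3.141, -0.0, 1.227]
force: [0.5, 0.9, -1.0]
grip_width: 0.0065
finger_force: 58.7
clock: 29.5
position: [0.3839, 0.3373, 0.1269]
tool_rot: [3.142, -0.0, 1.45]
force: [0.7, -0.4, -0.7]
grip_width: 0.0063
finger_force: 58.7
clock: 30.0
position: [0.3855, 0.3362, 0.0462]
tool_rot: [3.141, -0.0, 1.447]
force: [0.7, 1.0, -0.7]
grip_width: 0.0064
finger_force: 58.8
clock: 30.5
position: [0.3859, 0.3364, 0.0321]
tool_rot: [3.141, -0.001, 1.446]
force: [0.4, 1.2, -1.7]
grip_width: 0.0063
finger_force: 58.7
clock: 31.0
position: [0.3857, 0.3363, 0.0319]
tool_rot: [3.142, -0.0, 1.446]
force: [1.1, 0.1, -0.5]
grip_width: 0.0061
finger_force: 58.7
```

View pics/w7.png

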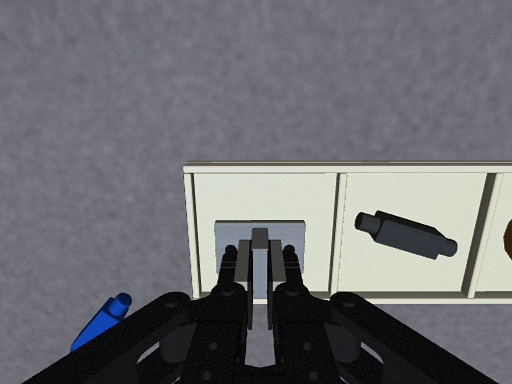

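```bash
python3 -m crank '{"travel":[[0,0,-0.2],[0,0,-0.4],[0,0,-0.6],[0,0,-0.8],[0,0,-1.0]],"turn":[[0,0,0],[0,0,0],[0,0,0],[0,0,0],[0,0,0]],"gripper":[1,1,1,1,1]}'
python3 -m crank '{"travel":[[0,0,0],[0,0,-0.1],[0,0,-0.2],[0,0,-0.25],[0,0,-0.35]],"turn":[[0,0,0],[0,0,0],[0,0,0],[0,0,0],[0,0,0]],"gripper":[1,1,1,1,1]}'
python3 -m crank '{"travel":[[0,0,0],[0,0,0],[0,0,0],[0,0,0],[0,0,0]],"turn":[[0,0,0],[0,0,0],[0,0,0],[0,0,0],[0,0,0]],"gripper":[1,0.7,0.7,0.7,0.7]}'
python3 -m crank '{"travel":[[0,0,0.5],[0,0,2],[0,0,5],[0,0,8],[0,0,12]],"turn":[[0,0,0],[0,0,0],[0,0,0],[0,0,0],[0,0,0]],"gripper":[0.7,0.7,0.7,0.7,0.7]}'
python3 -m crank '{"travel":[[-2.5,2.7,1],[-5,5.5,2],[-8,8.5,3],[-11,11.5,4],[-13.5,14.5,5]],"turn":[[0,0,0],[0,0,0],[0,0,0],[0,0,0],[0,0,0]],"gripper":[0.7,0.7,0.7,0.7,0.7]}'
python3 -m crank '{"travel":[[-2,2,0],[-3,3,0],[-4,4,0],[-4,4,0],[-4,4,0]],"turn":[[0,0,0],[0,0,0],[0,0,0],[0,0,0],[0,0,0]],"gripper":[0.7,0.7,0.7,0.7,0.7]}'
python3 - <<'E'
from workcell import bot
import cv2,numpy as np
f=bot.grab_frame('top');np.savez('t8.npz',**f);g=bot.grab_frame('scene')['pixels']
a=cv2.resize(f['pixels'][75:275,60:430,::-1],(800,432),interpolation=2)
cv2.imwrite('pics/t8.png',a)
cv2.imwrite('pics/s8.png',cv2.resize(g[130:330,90:450,::-1],(800,444),interpolation=2))
E
```

```text
clock: 31.55
position: [0.3856, 0.3362, 0.0216]
tool_rot: [-3.142, 0.0, 1.446]
force: [0.4, -0.4, -0.7]
grip_width: 0.0064
finger_force: 58.7
clock: 32.05
position: [0.3856, 0.3362, 0.0183]
tool_rot: [3.142, -0.0, 1.446]
force: [-0.4, -0.7, -0.8]
grip_width: 0.0063
finger_force: 58.7
clock: 32.55
position: [0.3856, 0.3362, 0.0183]
tool_rot: [3.142, -0.0, 1.446]
force: [0.8, -0.2, -0.1]
grip_width: 0.0255
finger_force: 0.0
clock: 33.05
position: [0.385, 0.3358, 0.1391]
tool_rot: [-3.14, 0.001, 1.447]
force: [0.5, 0.3, 0.7]
grip_width: 0.0257
finger_force: 0.0
clock: 33.55
position: [0.2488, 0.4822, 0.1893]
tool_rot: [3.142, -0.0, 1.447]
force: [0.5, -0.4, -0.7]
grip_width: 0.0254
finger_force: 0.0
clock: 34.05
position: [0.2115, 0.5205, 0.1881]
tool_rot: [3.141, 0.001, 1.446]
force: [0.6, 0.4, 0.1]
grip_width: 0.0259
finger_force: 0.0
```

View pics/t8.png

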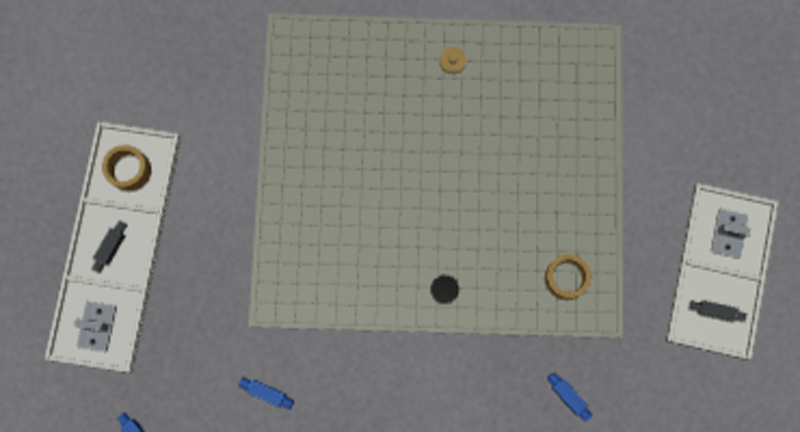

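View pics/s8.png

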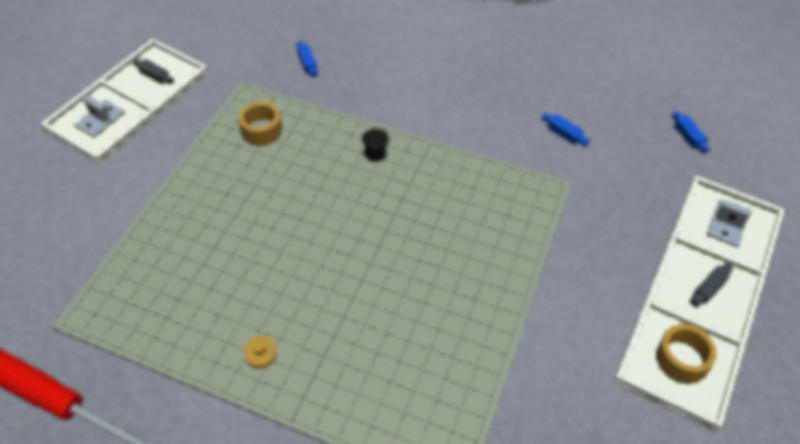

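Both kits are complete and each part lies flat in its bay: tray_three has the ring, shaft and bracket at top-crop (127,167), (110,247) and (96,326), and tray_two the bracket and shaft at (731,234) and (718,311). The spare ring is still on the mat at (569,276), and the look-alikes are untouched.

```bash
python3 -c "
from workcell import bot
print(bot.job_done())"
```

```text
the job is handed in; nothing more can be done
None
```

The job is handed in at about 34 s with both kits complete (final camera views show each part flat in its own bay and the spare ring not moved); one touchdown, the first bracket into tray_two, peaked at 106.5 N at the wrist, under the 120 N limit.

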